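# Lock a drive in the network storage box and close its cover

### The arm

A 6-joint arm with a two-finger parallel gripper is mounted at the origin on the work surface. World frame = base frame: x ahead of the robot, y to its left, z up, the work surface at z = 0. Lengths are in m, angles in rad, forces in N, time in s.
With the tool pointing down it reaches from about 0.275 to 0.875 m from the base axis. Payload 12.5 kg.
Tool frame: the origin (TCP) lies at the very end of the fingers, on their centre line; the grasp point (between the pads) lies 19 mm behind it; x points along the fingers, y is the direction in which the jaws open and shut, and the axes are right-handed (so a half turn about x gives the same grasp; the last joint's range is limited). The gripper opens to 85 mm and grips with 20 to 120 N. Pads are 22 mm wide; open, the fingers measure 114 mm over their backs; the gripper's body (76 mm by 85 mm) begins 54 mm behind the grasp point. The pads swing forward as they close: fully open they stand 13 mm farther back than shut.
Start: joints at [-1.221, 0.351, 1.652, -0, 1.139, -0.085], TCP at [0.232, -0.499, 0.231] pointing down, gripper open.
Joint ranges: [-2.75, 2.75], [-0.79, 2.1], [0.01, 2.65], [-1.57, 4.71], [0.07, 3.14], [-2.87, 2.87]. Speed limits (rad/s): [2.22, 2.22, 2.79, 3.14, 3.14, 3.14].

### API

Orientations are given as a 3x3 rotation matrix whose columns are the frame's x, y, z axes.
In Python, from bench import manip gives the robot as it stands. Calls block until the motion is done:
- manip.move_ptp(position, orientation): joint-space move of the TCP to a pose.
- manip.move_l(position, attitude=None, max_speed=0.15): straight line of the TCP; attitude=None keeps the orientation; max_speed is the mean speed in m/s.
- manip.move_j(angles): joint-space move.
- manip.set_gripper(opening, effort=None): opening from 0.0 (shut) to 1.0 (fully open); effort is the grip in N (None keeps the last); returns when the fingers have stopped.
- manip.dwell(seconds).
- manip.inverse_kinematics(position, orientation): joint angles nearest the present ones, or None.
- manip.grab_frame(name): name is "side" or "top"; returns (picture, depth): 400x640x3 uint8, red, green, blue; 400x640 float32, m along the optical axis (not along the pixel's ray), 0 where there is no reading.
- manip.get_calibration(name): a dict with "camera_matrix" (3x3 intrinsics, pixels), "R" (3x3) and "t" (3): a world point X has camera coordinates R X + t. Camera axes: x right, y down, z forward; pixel columns grow to the right and rows downward; lengths in m; the calibration is good to about 2 mm. A picture is of the moment at which its call begins. get_calibration takes no time and is no camera call.
A pose or a line that the arm cannot do raises manip.Unreachable and nothing moves.
- manip.sign_off(): hands the job in, once; it reports no verdict.
Trained networks look in the newest picture that a camera, given by its name, has taken for a name from the list of things; names that differ only in an ending like _2 or _b are one class to them, and where a whole thing is asked for, a point or a joint stands for the part that bears it (a point fixed in the world has none). Each returns a list of dicts, best first, with "confidence" (0 to 1); they miss things now and then, are a little off and sometimes report something else, mostly with a low value. They report only what shows in the picture. A call takes as long as a camera call. They do not tell look-alikes from the thing itself.
- manip.look_for(camera, name): "at" ([x, y, z] in m, in world coordinates, good to about 4 mm: the middle of the surface that is visible of it).
Readings, each from a call of its own:
- manip.current_time(): time.
- manip.current_qpos(): joint angles.
- manip.current_joint_vel(): joint speeds.
- manip.current_joint_torque(): joint torques, N m.
- manip.current_ee_pos(): TCP position.
- manip.current_tcp_rot(): TCP orientation.
- manip.current_force(): force on the tool from outside, world axes, zero at the start.
- manip.current_ft_torque(): the same for the moment, N m.
- manip.current_grip_width(): opening from 0.0 (shut) to 1.0 (fully open).
Only numpy, scipy, OpenCV 4.12 (cv2) and the standard library are available. Lean on these libraries where they do the work, as an engineer would, in place of code of your own. Each camera call takes 0.05 s, during which the arm holds its last target. There are 200 camera calls.

### The job

The drive has been laid in the open bay of the black network storage box but is not plugged in yet: push it gently along the bay until it is fully home against its socket. Then swing the blue-tipped retention lever all the way down over the drive so that its toe drops in behind the drive's tail, and finally slide the grey cover fully shut over the bay. Leave the router, the old drive, the screwdriver and the mug where they are.

Things in the scene. Friction and masses are not known exactly. Their poses are not given: they have to be found in the camera images.
- nas: Black network storage box fixed to the desk. Origin on the desk, under the bay's centreline. y runs lengthwise from the open drive bay (-y) to the closed electronics housing (+y), z up, yaw within 0.5 rad. In its frame: ends at y -185 and +150 mm; cover channels rise to z 48.5 mm; a strip with lamps and coloured ports lies along x 47 to 87 mm, 46 mm high.
- bay_floor (a point): Centre of the bay's floor, at x 0, y -96, z 6 mm in the box's frame. The bay opens upward: 80 mm wide, 168 mm long, from the socket face (y -12) to the tail wall (y -180 mm); its walls reach z 40 mm. Guides 73 mm apart, top at z 18 mm, flank the drive's home place (y -12 to -112 mm); the rest is a free finger well 80 mm wide.
- drive: Loose silver 2.5-inch drive with a white label, 70 (its x) by 100 (its y) by 15 mm high, 130 to 270 g, lying flat in the bay, its +y connector end towards the socket, at the start 10 to 18 mm short of it. Origin: centre of its underside; axes parallel to the box's.
- drive_plug (a point): Middle of the drive's connector end face, 7.5 mm above its underside. When fully home it meets the socket face.
- drive_tail (a point): Middle of the drive's other (tail) end face, 7.5 mm above its underside: the face to push on, in the box's +y direction.
- socket_face (a point): Middle of the socket block's face that stops the drive, axes as the box's; at x 0, y -12, z 13.5 mm in the box's frame. The block is 62 mm wide and 24 mm high; it does not yield.
- bail (a joint): Steel retention lever with a blue thumb grip, hinged on the socket block. Angle in rad: 0 = shut, lying along the bay (towards the box's -y) over the drive; 1.57 upright; 1.95 fully open, leaning back. Starts at 1.3 to 1.9. Stiff (0.06 N m), stays where left. The arm is 14 mm wide, 4 mm thick.
- bail_hinge (a point): Point on the lever's hinge axis (parallel to the box's x), midway across; at x 0, y -2, z 30 mm in the box's frame.
- bail_toe (a point): Lower edge of the lever's toe, an 18 mm wide, 4.5 mm thick steel lip 113 to 117.5 mm from the hinge, reaching 19 mm below the hinge line. As the lever shuts it drops behind the tail of a drive that is home; on a drive more than about 3 mm short it lands on top and the lever stops near 0.09 rad.
- bail_grip (a point): Centre of the blue thumb grip: 18 mm wide (box's x), 28 mm along the lever, 10 mm thick; 132 mm from the hinge along the lever and 2 mm off that line, on the upper side when shut. Shut, it lies over the finger well at y -134, z 32 mm in the box's frame, 31 mm from each bay wall.
- cover (a joint): Flat grey slide cover, 87 x 192 x 4 mm, top at z 44.5 mm, in channels along the box's y. In m: 0 = shut over the bay; 0.200 = fully open, parked over the housing and overhanging its end. Starts at 0.190 to 0.200; about 2.5 N of friction, firm stop at 0. A raised lever stands in its way: lever down first.
- cover_grip (a point): Centre of the black pull ridge on the cover, 55 mm across (box's x), 10 mm thick (box's y), rising 14 mm from z = 44.5 to 58.5 mm; this point is 7 mm above the cover's top and at x 0, y = -109 mm + the joint value, in the box's frame.
- router: Black router fixed to the right of the box, 244 by 165 by 39 mm with three upright antennas 185 mm high on its far (+x) edge, blue and orange ports. Origin under its centre. Leave alone.
- old_drive: Loose removed drive with a red label, 70 x 100 x 15 mm, on the desk beyond the box. Origin: centre of its underside. Leave alone.
- screwdriver: Loose orange-handled screwdriver, 170 mm long, lying on the desk between the robot and the box, its own x axis running from handle to blade. Origin: under its middle. Leave alone.
- mug: Loose white mug, 80 mm wide, 92 mm high, to the left of the box. Origin: centre of its underside. Leave alone.
Not all that is in view belongs to the job. What is shaped like the drive but yellow is not meant.

How it is judged:
By the outcome, as a careful person would: the job done as asked, in the order asked, and still so for the second after the job is handed in, with the robot touching nothing.
It also fails if it takes over 64 s, if anything falls off the work surface, if the arm or the gripper's body presses on something with over 40 N, if the wrist force passes 120 N, or if a joint passes its speed limit or range.

## Working session

There is one attempt and no reset: what is moved stays moved. The work goes in short steps, each a Python script; the robot and the scene stay as the last script left them, time stands still between calls to the robot, and variables do not carry over. Pictures are saved under pics/ and viewed, about 8 in all and at most 12, crops included, and the job is handed in when it is done.

```bash
mkdir -p pics; ls
python3 - <<'E'
from bench import manip
import cv2,numpy as np
for c in("top","side"):
    p,d=manip.grab_frame(c); cv2.imwrite(f"pics/{c}0.png",p[:,:,::-1]); np.save(f"{c}0.npy",d)
    k=manip.get_calibration(c); print(c,k["camera_matrix"].tolist(),(-k["R"].T@k["t"]).round(3),k["R"].round(2).tolist())
    for n in("nas","drive","drive_tail","socket_face","bail_grip","bail_hinge","cover_grip","router","mug","old_drive","screwdriver"):
        print(n,[(np.round(r["at"],3).tolist(),round(r["confidence"],2)) for r in manip.look_for(c,n)][:3])
print(manip.current_time())
E
```

```text
pics
top [[406.72800416476105, 0.0, 319.1227100918112], [0.0, 406.72800416476105, 196.17965221543446], [0.0, 0.0, 1.0]] [ 0.472 -0.022  1.251] [[-0.02, -1.0, -0.01], [-1.0, 0.03, -0.08], [0.08, 0.0, -1.0]]
nas [([0.626, -0.019, 0.048], 0.97)]
drive [([0.574, -0.112, 0.02], 0.98)]
drive_tail [([0.631, -0.337, 0.012], 0.79), ([0.58, -0.112, 0.024], 0.7)]
socket_face [([0.626, -0.019, 0.045], 0.77)]
bail_grip [([0.599, -0.062, 0.142], 0.51)]
bail_hinge [([0.628, -0.023, 0.045], 0.79), ([0.631, 0.065, 0.05], 0.26)]
cover_grip [([0.627, 0.065, 0.044], 0.83)]
router [([0.452, -0.56, 0.038], 0.87), ([0.631, 0.063, 0.046], 0.6), ([0.628, -0.025, 0.045], 0.36)]
mug [([0.413, 0.513, 0.047], 0.85)]
old_drive [([0.624, -0.017, 0.047], 0.37)]
screwdriver [([0.437, -0.128, 0.024], 0.57), ([0.6, -0.065, 0.145], 0.24)]
side [[420.4872357833938, 0.0, 325.7731676429875], [0.0, 420.4872357833938, 197.67542887192576], [0.0, 0.0, 1.0]] [0.269 0.915 1.143] [[-0.93, -0.36, 0.02], [-0.28, 0.69, -0.67], [0.23, -0.63, -0.74]]
nas [([0.62, 0.001, 0.048], 0.88)]
drive [([0.586, -0.109, 0.02], 0.73), ([0.635, -0.324, 0.017], 0.71)]
drive_tail [([0.579, -0.107, 0.025], 0.84), ([0.633, -0.331, 0.016], 0.54)]
socket_face [([0.621, -0.001, 0.042], 0.84)]
bail_grip [([0.599, -0.055, 0.109], 0.43)]
bail_hinge [([0.622, 0.003, 0.044], 0.58)]
cover_grip [([0.63, 0.075, 0.05], 0.59)]
router [([0.471, -0.551, 0.042], 0.76)]
mug [([0.417, 0.495, 0.047], 0.85)]
old_drive [([0.775, -0.115, 0.016], 0.58), ([0.62, -0.0, 0.045], 0.16)]
screwdriver [([0.44, -0.123, 0.02], 0.54)]
1.2
```

Run:
```python
import cv2
a=cv2.imread("pics/top0.png");cv2.imwrite("pics/top0c.png",cv2.resize(a[80:240,240:440],None,fx=4,fy=4*0.9375,interpolation=2))
```

```text
(no output)
```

View pics/top0.png

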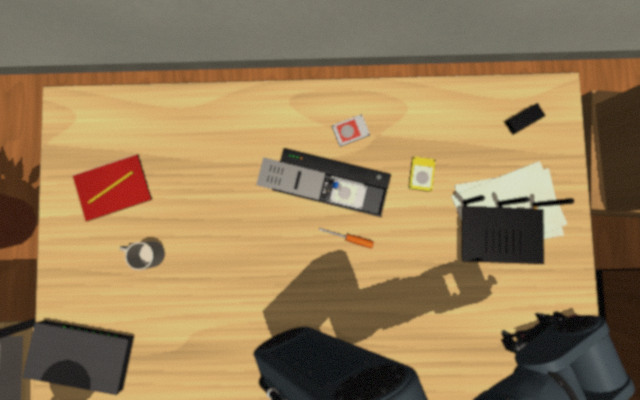

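View pics/side0.png

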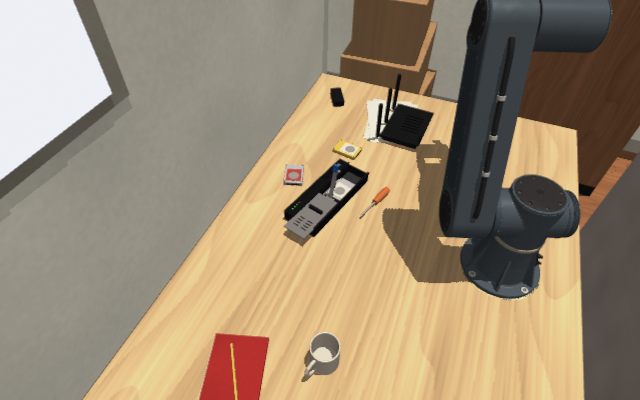

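The top view shows the box from (260,170) to (388,200), with the drive at about (348,193), the blue lever tip near (335,185) and the cover ridge at about (299,180). The yellow look-alike is at (421,173). Next I fit the box's pose from the depth data.

```bash
cat > h.py <<'E'
from bench import manip
import cv2,numpy as np
def cloud(c,d):
    k=manip.get_calibration(c);K=k["camera_matrix"];v,u=np.indices(d.shape)
    P=np.stack([(u-K[0,2])/K[0,0]*d,(v-K[1,2])/K[1,1]*d,d],-1)
    return (P-k["t"])@k["R"]
def project(c,X):
    k=manip.get_calibration(c);return cv2.projectPoints(np.array(X,float).reshape(-1,1,3),cv2.Rodrigues(k["R"])[0],k["t"],k["camera_matrix"],None)[0][:,0]
def T(o,yaw,p):
    c,s=np.cos(yaw),np.sin(yaw);p=np.atleast_2d(p)
    return np.c_[o[0]+c*p[:,0]-s*p[:,1],o[1]+s*p[:,0]+c*p[:,1],p[:,2]]
E
python3 - <<'E'
from h import *
for c in("top","side"):
    W=cloud(c,np.load(c+"0.npy"));P=W.reshape(-1,3)
    m=(P[:,0]>.45)&(P[:,0]<.75)&(P[:,1]>-.23)&(P[:,1]<.2)
    t=P[m&(P[:,2]>.03)&(P[:,2]<.065)]; hi=P[m&(P[:,2]>.065)]
    print(c,"table z",np.median(P[m&(P[:,2]<.012),2]),len(t),"hi",hi.round(3).tolist()[:40])
    r=cv2.minAreaRect(t[:,:2].astype(np.float32)*1000);print(r,cv2.boxPoints(r))
    z=t[:,2];print(np.percentile(z,[5,25,50,75,95]))
E
```

```text
top table z -0.0006956371052728402 3893 hi [[0.472, -0.022, 1.251], [0.472, -0.022, 1.251], [0.472, -0.022, 1.251], [0.472, -0.022, 1.251], [0.472, -0.022, 1.251], [0.472, -0.022, 1.251], [0.472, -0.022, 1.251], [0.472, -0.022, 1.251], [0.472, -0.022, 1.251], [0.472, -0.022, 1.251], [0.472, -0.022, 1.251], [0.472, -0.022, 1.251], [0.472, -0.022, 1.251], [0.472, -0.022, 1.251], [0.472, -0.022, 1.251], [0.472, -0.022, 1.251], [0.472, -0.022, 1.251], [0.472, -0.022, 1.251], [0.472, -0.022, 1.251], [0.472, -0.022, 1.251], [0.472, -0.022, 1.251], [0.472, -0.022, 1.251], [0.472, -0.022, 1.251], [0.472, -0.022, 1.251], [0.472, -0.022, 1.251], [0.472, -0.022, 1.251], [0.472, -0.022, 1.251], [0.472, -0.022, 1.251], [0.472, -0.022, 1.251], [0.472, -0.022, 1.251], [0.472, -0.022, 1.251], [0.472, -0.022, 1.251], [0.472, -0.022, 1.251], [0.472, -0.022, 1.251], [0.472, -0.022, 1.251], [0.472, -0.022, 1.251], [0.472, -0.022, 1.251], [0.472, -0.022, 1.251], [0.472, -0.022, 1.251], [0.472, -0.022, 1.251]]
((618.75439453125, -31.985824584960938), (386.2781982421875, 135.82861328125), 74.6629409790039)
[... 713 characters left out ...]
.06, 0.163], [0.587, -0.057, 0.168], [0.585, -0.062, 0.164], [0.601, -0.059, 0.156], [0.597, -0.058, 0.159], [0.594, -0.057, 0.16], [0.59, -0.059, 0.16], [0.588, -0.063, 0.158], [0.585, -0.062, 0.159], [0.601, -0.058, 0.153], [0.597, -0.059, 0.153], [0.595, -0.063, 0.15], [0.589, -0.056, 0.159], [0.587, -0.06, 0.155], [0.583, -0.059, 0.158], [0.585, -0.076, 0.142], [0.583, -0.081, 0.138], [0.597, -0.059, 0.148], [0.592, -0.053, 0.155]]
((622.0278930664062, -33.226409912109375), (390.4051818847656, 140.92892456054688), 74.42768096923828) [[ 501.747   -202.34708]
 [ 637.50275 -240.18008]
 [ 742.3088   135.89426]
 [ 606.55304  173.72726]]
[0.03692764 0.04325597 0.04555325 0.0476862  0.05163147]
```

View pics/top0c.png

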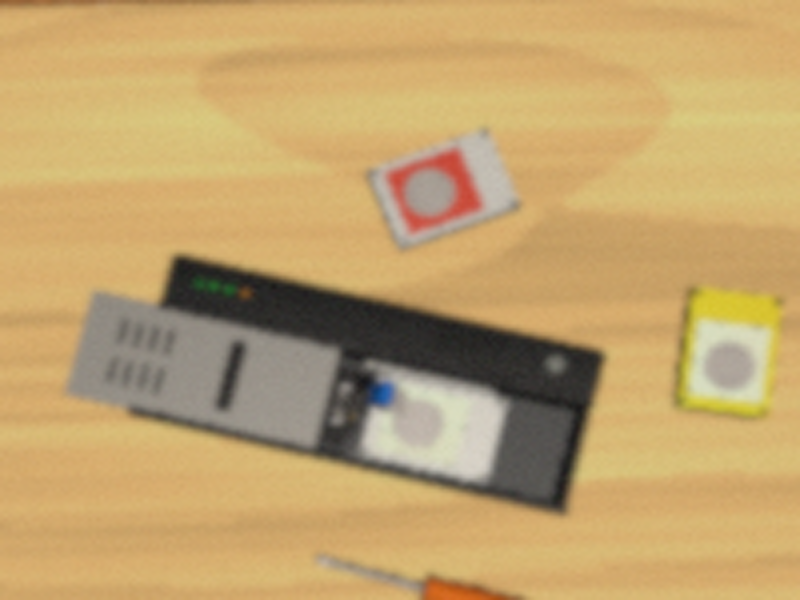

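Run:
```python
from h import *
from scipy.optimize import least_squares
C=lambda x,y:(240+(x+.5)/4-.5,80+(y+.5)/3.75-.5)
px=np.array([C(177,257),C(603,352),C(567,513),C(95,292),C(343,350),C(318,450),C(68,395),C(231,375),C(508,400),C(494,485)])
def model(p):
    ox,oy,yaw,q,e,d=p; q*=1e-3;
    L=[(.087,.150,.046),(.087,-.185,.046),(-.0475,-.185,.046),(.0435,q+e,.0445),(.0435,q+e-.192,.0445),(-.0435,q+e-.192,.0445),(-.0435,q+e,.0445),(0,q-.109,.0585),(.035,d,.021),(-.035,d,.021)]
    return T((ox,oy),yaw,L)
f=lambda p:(project("top",model(p))-px).ravel()
r=least_squares(f,[.62,-.03,-.26,195,.006,-.125],x_scale=[.01,.01,.1,10,.01,.01],loss="soft_l1")
print(r.x.round(4)); print(r.fun.reshape(-1,2).round(2).tolist())
o,y=r.x[:2],r.x[2]
# cloud check in box frame
for c in("top","side"):
    P=cloud(c,np.load(c+"0.npy")).reshape(-1,3);P=P[np.abs(P[:,2])<.5]
    cs,s=np.cos(y),np.sin(y);D=P[:,:2]-o;B=np.c_[D@[cs,s],D@[-s,cs],P[:,2]]
    t=B[(np.abs(B[:,0]-.02)<.1)&(np.abs(B[:,1])<.25)&(B[:,2]>.03)&(B[:,2]<.06)]
    a=t[np.abs(t[:,1]+.02)<.12];a1=t[(t[:,1]<-.03)&(t[:,1]>-.17)];a2=t[(t[:,1]>.03)&(t[:,1]<.13)]
    for n,g in(("all",a),("bayhalf",a1),("housing",a2)):print(c,n,"x ext",np.percentile(g[:,0],[.5,1,2,98,99,99.5]).round(4))
    s_=t[(t[:,0]>.05)&(t[:,0]<.08)];print("y ext strip",np.percentile(s_[:,1],[.5,1,99,99.5]).round(4),"min",s_[:,1].min().round(4),s_[:,1].max().round(4))
    dd=B[(np.abs(B[:,0])<.025)&(B[:,2]>.015)&(B[:,2]<.027)];print("drive y",np.percentile(dd[:,1],[1,3,97,99]).round(4),len(dd))
    hi=B[(np.abs(B[:,0])<.05)&(np.abs(B[:,1])<.1)&(B[:,2]>.068)];print("lever",np.c_[hi.min(0),np.median(hi,0),hi.max(0)].round(3).tolist())
```

```text
[ 5.975000e-01 -3.370000e-02 -2.630000e-01  1.915174e+02  7.200000e-03
 -1.265000e-01]
[[-1.16, -1.0], [1.2, -0.32], [0.09, 0.59], [0.15, -0.09], [0.32, -0.64], [-0.3, 0.89], [-0.28, 0.45], [-0.06, 0.25], [0.94, 0.02], [-0.8, -0.27]]
top all x ext [-0.0477 -0.0473 -0.0465  0.0851  0.0863  0.0867]
top bayhalf x ext [-0.0481 -0.0478 -0.0475  0.0854  0.0863  0.0866]
top housing x ext [-0.047  -0.0461 -0.045   0.0846  0.0863  0.0871]
y ext strip [-0.1836 -0.182   0.1452  0.1471] min -0.1859 0.1496
drive y [-0.1805 -0.1232  0.0021  0.0042] 547
lever [[-0.009, -0.001, 0.009], [-0.047, -0.029, -0.008], [0.072, 0.14, 0.174]]
side all x ext [-0.0458 -0.045  -0.0448  0.0881  0.0896  0.0901]
side bayhalf x ext [-0.0467 -0.046  -0.0456  0.0882  0.0891  0.0897]
side housing x ext [-0.0449 -0.0447 -0.0442  0.0872  0.0894  0.0907]
y ext strip [-0.1841 -0.1825  0.1481  0.1494] min -0.1863 0.1502
drive y [-0.4336 -0.4305 -0.0254 -0.0151] 307
lever [[-0.007, 0.001, 0.011], [-0.05, -0.024, -0.01], [0.07, 0.131, 0.178]]
```

The picture fit and both depth clouds agree to about 2 mm: box at (0.598, -0.034), yaw -0.263. The drive tail sits at y ≈ -126 mm, so it is about 13 mm short. The lever is at about 1.3 rad and the cover at about 0.19. Next I push the drive.

```bash
cat >> h.py <<'E'
O=(.598,-.0337);YAW=-.263
def W(x,y,z):return T(O,YAW,[x,y,z])[0]
def B(p):
    c,s=np.cos(YAW),np.sin(YAW);d=np.array(p[:2])-O;return np.array([c*d[0]+s*d[1],-s*d[0]+c*d[1],p[2]])
def Rd(sg=1):
    y=sg*np.array([np.cos(YAW),np.sin(YAW),0]);x=np.array([0,0,-1.]);return np.c_[x,y,np.cross(x,y)]
YB=np.array([-np.sin(YAW),np.cos(YAW),0])
fy=lambda:float(manip.current_force()@YB)
E
python3 - <<'E'
from h import *
p=W(0,-.147,.25)
for s in(1,-1):
    q=manip.inverse_kinematics(p,Rd(s));print(s,None if q is None else np.round(q,2))
q0=manip.current_qpos()
s=min((1,-1),key=lambda s:abs(manip.inverse_kinematics(p,Rd(s))[5]-q0[5]));print("sign",s)
manip.set_gripper(0.0,30)
manip.move_ptp(p,Rd(s))
manip.move_l(W(0,-.147,.06),max_speed=.25)
manip.move_l(W(0,-.147,.0125),max_speed=.08)
f0=manip.current_force();print("f0",f0.round(2) if hasattr(f0,'round') else f0,manip.current_time(),B(manip.current_ee_pos()).round(4))
b=fy();y=-.147
while y<-.116:
    y+=.0015 if y<-.128 else .001
    manip.move_l(W(0,y,.0125),max_speed=.03)
    f=fy()-b;print(round(y,4),round(f,2),end="; ")
    if abs(f)>14:break
print(B(manip.current_ee_pos()).round(4),manip.current_time())
manip.grab_frame("top")
E
```

```text
1 [-0.38  0.4   1.53 -0.    1.21 -0.12]
-1 NoneTraceback (most recent call last):
  File "<stdin>", line 6, in <module>
  File "<stdin>", line 6, in <lambda>
TypeError: 'NoneType' object is not subscriptable
```

```bash
cat > push.py <<'E'
from h import *
p=W(0,-.147,.25)
manip.set_gripper(0.0,30)
manip.move_ptp(p,Rd())
manip.move_l(W(0,-.147,.06),max_speed=.25)
manip.move_l(W(0,-.147,.0125),max_speed=.08)
print("f0",np.round(manip.current_force(),2),manip.current_time(),B(manip.current_ee_pos()).round(4))
b=fy();y=-.147
while y<-.116:
    y+=.0015 if y<-.128 else .001
    manip.move_l(W(0,y,.0125),max_speed=.03)
    f=fy()-b;print(round(y,4),round(f,2),end="; ")
    if abs(f)>14:break
print(B(manip.current_ee_pos()).round(4),manip.current_time())
p,d=manip.grab_frame("side");cv2.imwrite("pics/s1.png",cv2.resize(p[140:260,260:420,::-1],None,fx=5,fy=5,interpolation=2))
E
python3 push.py
```

```text
f0 [-0.23 -0.58  0.37] 5.3 [ 1.00e-04 -1.47e-01  1.25e-02]
-0.1455 1.19; -0.144 0.4; -0.1425 1.0; -0.141 0.93; -0.1395 -0.15; -0.138 0.95; -0.1365 0.59; -0.135 -0.57; -0.1335 0.81; -0.132 0.86; -0.1305 -0.42; -0.129 0.85; -0.1275 0.99; -0.1265 1.65; -0.1255 0.96; -0.1245 1.17; -0.1235 -3.18; -0.1225 -9.0; -0.1215 -16.36; [-0.0002 -0.1235  0.0125] 10.05
```

Run:
```python
from h import *
for y in(-.1205,-.1195):
    manip.move_l(W(0,y,.0125),max_speed=.03);print(y,round(fy(),2),B(manip.current_ee_pos()).round(4))
manip.move_l(W(0,-.140,.0125),max_speed=.1)
manip.move_l(W(0,-.140,.25),max_speed=.35)
manip.move_l(W(0,.06,.25),max_speed=.35)
p,d=manip.grab_frame("side");cv2.imwrite("pics/s2.png",cv2.resize(p[140:260,260:420,::-1],None,fx=5,fy=5,interpolation=2));P=cloud("side",d).reshape(-1,3)
p,d=manip.grab_frame("top");cv2.imwrite("pics/t2.png",cv2.resize(p[130:230,250:410,::-1],None,fx=5,fy=5,interpolation=2))
Q=np.array([B(x) for x in P[(np.abs(P[:,2])<.5)]])
hi=Q[(np.abs(Q[:,0])<.015)&(Q[:,1]<.0)&(Q[:,1]>-.1)&(Q[:,2]>.068)&(Q[:,2]<.2)];print("lever",hi[::8].round(3).tolist()[:12])
print(manip.current_time())
```

```text
-0.1205 -24.09 [-1.000e-04 -1.233e-01  1.250e-02]
-0.1195 -31.28 [-1.000e-04 -1.232e-01  1.260e-02]
lever [[0.007, -0.031, 0.176], [0.009, -0.028, 0.167], [0.001, -0.029, 0.167], [0.012, -0.028, 0.151], [0.003, -0.026, 0.153], [-0.001, -0.027, 0.15], [-0.005, -0.027, 0.148], [0.006, -0.026, 0.133], [-0.004, -0.03, 0.13], [0.007, -0.022, 0.115], [0.009, -0.019, 0.108], [-0.002, -0.021, 0.108]]
12.6083
```

View pics/s2.png

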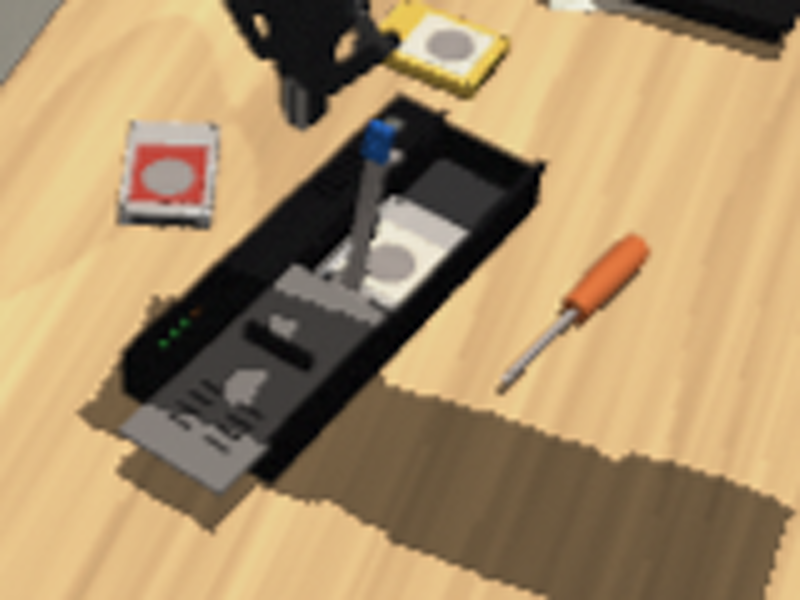

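View pics/t2.png

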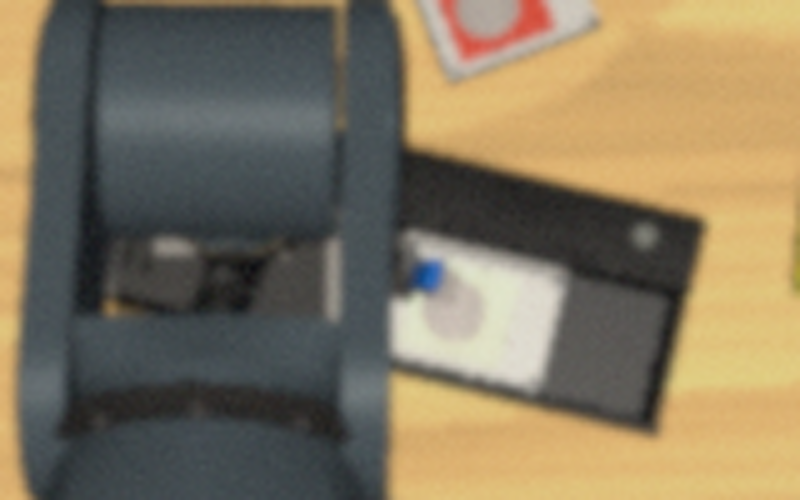

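The push met a hard stop at the expected place, with stiffness rising and under 0.3 mm of motion between 16 and 31 N. The side view shows the drive clear of the tail wall, and the blue tip at about (378,140). Next is the lever arc.

Run:
```python
from h import *
def tcp(th,r=.133,n=.007,h=.011):
    c,s=np.cos(th),np.sin(th)
    return W(0,-.002-r*c+n*s+h,.030+r*s+n*c)
p=tcp(1.58);b=B(p)
manip.move_l(W(0,b[1]+.01,b[2]+.08),max_speed=.35)
manip.move_l(W(0,b[1]+.01,b[2]),max_speed=.25)
f0=manip.current_force()
for th in np.r_[np.arange(1.5,.09,-.1),.06,.03,0,-.012]:
    manip.move_l(tcp(th),max_speed=.12 if th>.1 else .05)
    f=np.array(manip.current_force())-f0;print(round(th,2),f.round(1).tolist(),end=" ")
    if np.linalg.norm(f)>20:break
e=B(manip.current_ee_pos());print(e.round(4),manip.current_time())
manip.move_l(W(0,e[1],.25),max_speed=.35)
manip.move_l(W(0,.12,.25),max_speed=.35)
p,d=manip.grab_frame("side");cv2.imwrite("pics/s3.png",cv2.resize(p[140:260,260:420,::-1],None,fx=5,fy=5,interpolation=2))
P=cloud("side",d).reshape(-1,3);Q=np.array([B(x) for x in P[(np.abs(P[:,2])<.5)]])
g=Q[(np.abs(Q[:,0])<.007)&(Q[:,1]<-.122)&(Q[:,1]>-.146)];print("grip z",g.round(3).tolist())
print([(B(r["at"]).round(4).tolist(),r["confidence"]) for r in manip.look_for("side","bail_grip")],manip.current_time())
```

```text
1.5 [1.4, -0.0, 0.5] 1.4 [0.9, -0.4, -0.4] 1.3 [1.3, -0.8, -0.6] 1.2 [1.5, -0.3, -1.1] 1.1 [0.6, -0.6, 0.1] 1.0 [0.1, -1.4, 0.2] 0.9 [0.5, 0.1, 0.2] 0.8 [1.0, -0.2, -0.3] 0.7 [1.4, -1.0, -1.3] 0.6 [-0.3, -1.2, 0.4] 0.5 [0.0, 0.0, 0.1] 0.4 [1.2, -0.2, 0.2] 0.3 [0.7, -0.5, -1.2] 0.2 [0.4, -1.2, -0.7] 0.1 [0.4, -0.9, -0.1] 0.06 [1.1, -0.5, -2.0] 0.03 [0.2, -0.2, -0.3] 0.0 [1.2, -1.3, 0.7] -0.01 [-2.5, 1.0, 13.8] [ 0.0005 -0.1241  0.0366] 18.4333
grip z [[0.005, -0.146, 0.039], [0.005, -0.139, 0.04], [0.004, -0.144, 0.036], [0.004, -0.131, 0.041], [0.004, -0.138, 0.036], [0.0, -0.138, 0.038], [-0.0, -0.145, 0.033], [-0.007, -0.141, 0.04], [0.006, -0.127, 0.038], [0.003, -0.129, 0.038], [0.0, -0.132, 0.038], [-0.004, -0.132, 0.04], [-0.005, -0.144, 0.031], [0.003, -0.123, 0.037], [0.001, -0.126, 0.036], [-0.002, -0.128, 0.037], [-0.006, -0.129, 0.039], [0.003, -0.123, 0.033], [-0.001, -0.124, 0.034], [-0.005, -0.131, 0.031], [-0.001, -0.124, 0.029], [0.005, -0.143, 0.004], [-0.001, -0.141, 0.01], [0.002, -0.138, 0.005], [-0.004, -0.136, 0.01], [-0.006, -0.139, 0.009], [-0.002, -0.132, 0.007], [-0.006, -0.132, 0.01], [-0.003, -0.13, 0.004], [-0.007, -0.132, 0.005]]
[([0.0062, -0.0754, 0.0298], 0.48)] 20.15
```

View pics/s3.png

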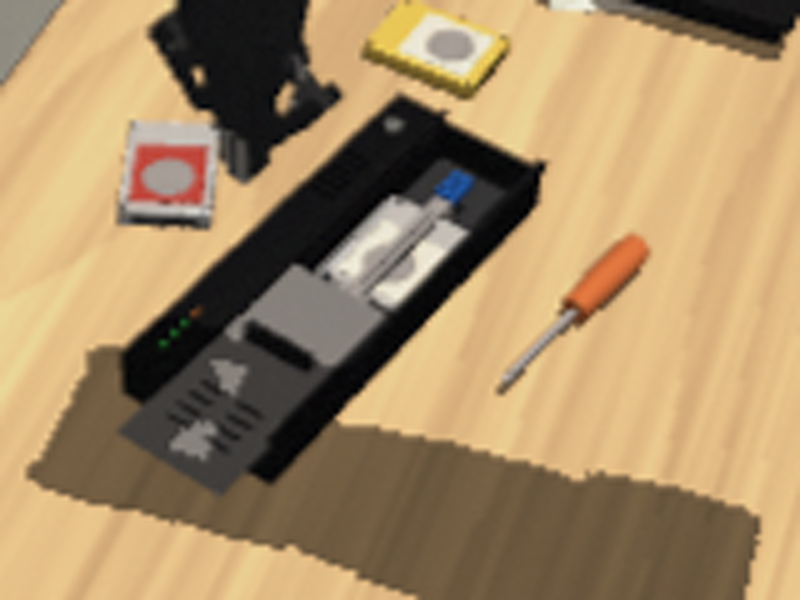

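The lever lies flat along the bay, with its blue grip over the finger well at about (455,188). The hard stop at z ≈ 37 mm means it is shut; resting on the drive it would have stopped near 49 mm. Now the cover.

Run:
```python
from h import *
manip.move_l(W(0,.118,.10),max_speed=.3)
manip.move_l(W(0,.118,.051),max_speed=.12)
f0=fy();print("f",np.round(manip.current_force(),1))
for y in np.r_[.105:-.0851:-.01]:
    manip.move_l(W(0,y,.051),max_speed=.08);f=fy()-f0;print(round(y,3),round(f,1),end="; ")
    if f>14:break
else:
    while y>-.100:
        y-=.001;manip.move_l(W(0,y,.051),max_speed=.03);f=fy()-f0;print(round(y,4),round(f,1),end="; ")
        if f>18:break
e=B(manip.current_ee_pos());print(e.round(4),manip.current_time())
manip.move_l(W(0,e[1]+.004,.051),max_speed=.05)
manip.move_l(W(0,e[1]+.004,.25),max_speed=.3)
manip.move_l(W(0,.16,.25),max_speed=.35)
for c,(r,s) in dict(side=((140,260),(260,420)),top=((100,240),(230,440))).items():
    p,d=manip.grab_frame(c);cv2.imwrite(f"pics/{c}4.png",cv2.resize(p[r[0]:r[1],s[0]:s[1],::-1],None,fx=3.8,fy=3.8,interpolation=2))
    print(c,[(B(r["at"]).round(4).tolist(),round(r["confidence"],2)) for r in manip.look_for(c,"cover_grip")])
print(manip.current_time())
```

```text
f [-0.2  1.2  0.8]
0.105 -0.2; 0.095 -0.7; 0.085 -1.4; 0.075 -0.9; 0.065 -1.0; 0.055 -1.1; 0.045 -1.0; 0.035 -0.6; 0.025 -1.1; 0.015 -1.1; 0.005 -2.2; -0.005 -0.7; -0.015 -0.8; -0.025 -1.0; -0.035 -1.7; -0.045 -1.0; -0.055 -1.0; -0.065 -0.9; -0.075 -0.8; -0.085 -0.9; -0.086 -1.1; -0.087 1.0; -0.088 0.6; -0.089 0.3; -0.09 0.2; -0.091 -1.3; -0.092 0.5; -0.093 0.2; -0.094 2.1; -0.095 9.2; -0.096 16.5; -0.097 21.9; [-0.     -0.0943  0.051 ] 29.8917
side [([0.0082, -0.0804, 0.0495], 0.65)]
top [([0.0045, -0.0926, 0.0463], 0.9)]
32.0583
```

View pics/side4.png

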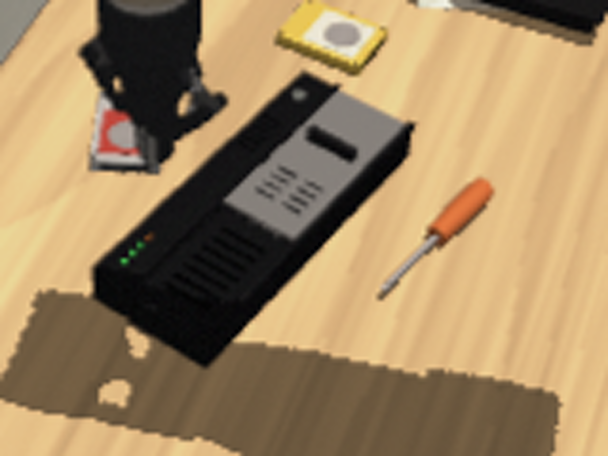

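The cover reaches the tail end of the bay and met its firm stop at the predicted place (ridge at about (332,142)). The other objects are where they were, so I'm handing in.

Run:
```python
from h import *
print(manip.current_time(),np.round(manip.current_force(),1));manip.sign_off()
```

```text
32.0583 [-0.6 -1.1 -1. ]
the job is handed in; nothing more can be done
```

The drive is plugged in, the lever is down and the cover is shut, done in that order. I handed the job in at 32 s of the 64 s allowed. `sign_off` gives no verdict, so the checks below are my own.

- **Drive:** I pushed it with closed fingers to a hard stop within about 0.5 mm of the computed home position. It barely moved (under 0.3 mm) as the push rose from 16 to 31 N. That peak was a little firm for "gently", because I was making sure it had really stopped.
- **Lever:** I swung it down to a stop at a grip height of 36.6 mm, against 37 mm expected when shut. Resting on top of the drive, it would have stopped near 49 mm. The picture showed it lying flat, with its grip over the finger well.
- **Cover:** I pushed it by its ridge to a firm stop of about 22 N, roughly 1 mm past the position predicted for fully shut, which is within the measurement error. The last picture shows it closed over the bay.
- **Other things:** The screwdriver and old drive were still in place in the last picture I viewed. The router and mug were outside most of that view, but the arm never went near them. At sign-off the arm was clear, with only noise (about 1 N per axis) on the wrist.

**Disagreements:** The trained networks placed the lever grip and cover ridge 16 to 59 mm off along the box. At the end they put the ridge at y -80 and -93 mm instead of -109 mm. I relied on the contact stops, depth data and pictures instead.

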